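# Set the fraction collector's arm to its marked reach and hold it

### The job

Unlock the delivery arm of the fraction collector: draw the lock pin straight up out of the arm and park it in the open notch on the arm's side, hanging by its collar, and let go of it. Then take the dropper head, pull the sprung rod out until its pointer lines up with the line on the sliding reach marker, and finish while still gripping the head and holding it there, so that I can tighten the clamp screw. Leave the marker where it is set and do not disturb the tube racks, the bottle or the beaker.

Things in the scene. Friction and masses are not known exactly. Their poses are not given: they have to be found in the camera images.
- collector: Fraction collector, fixed: beige base pan, x -150 to 150, y -375 to 200 mm, rim 55 mm high. Drive housing at y below -225 (245 mm high; column 296). From it a square aluminium sleeve, 36 x 36 mm, top 213 mm above the bench, runs level along +y to its mouth at y = 20. Origin at bench height below the sleeve's centre line; y outward along the arm, z up. The clamp screw at the mouth is not used.
- bore (a point): Mouth of the lock pin's bore, in the middle of the sleeve's top, at y = -145 mm of the collector. The bore is vertical, 10 mm wide, and goes on through the rod below.
- notch_seat (a point): Parking place of the pin: point in the notch of a steel fork plate on the sleeve's +x side, 46 mm beside the bore, level with the plate's top (= sleeve's top). The slot is 12 mm wide, runs along the collector's x from 6 mm inside this point (closed end) to 22 mm outside it (open). Plate 6 mm thick, 44 mm wide, free below. The pin may be lowered in from above or slid in from outside.
- lock_pin: Loose lock pin, about 50 g, at the start in the bore, locking the rod. Origin: centre of the underside of its collar, z up along the pin. Below it a steel stem 8 mm thick, 28 mm long; above it the collar (22 mm across, 3 thick), a neck 12 mm across and a black round knob 20 mm across, from 14 to 35 mm above the origin.
- dropper_head: Head on the outer end of the sprung rod (14 mm thick): beige block 28 x 28 mm from 18 below to 42 mm above its origin, fitting on top to 60 above, nozzle to 32 below. Origin on the rod's axis, mid block, 195 mm above the bench; home it is 55 mm outside the sleeve's mouth. Slides along the collector's +y, stop at 95 mm. Its spring pulls it home: 3.6 N there, 6 to 9 N at the mark. Axes: collector's.
- pointer_tip (a point): Tip of the small pointer that stands up through the slot in the sleeve's top and moves with the rod; it points to the collector's +x. It always lies 170 mm behind the head's origin along the collector's y; with the rod home it is 50 mm further out than the bore.
- mark_line (a point): The line across the sliding reach marker, a small grey saddle (14 mm long) on the +x edge of the sleeve's top, set 45 to 85 mm further out (collector's +y) than the pointer stands when the rod is home. The rod is at its mark when pointer tip and line are level along the collector's y.
- rack_near_tower: Loose white tube rack with glass tubes, 210 x 178 mm, 105 mm high, in the tray under the sleeve; tops of the tubes 135 mm above the bench. Origin at the centre of its underside. Not to be disturbed.
- rack_outer: Loose white tube rack, empty, 210 x 178 mm, 88 mm high, in the tray under the head. Origin at the centre of its underside. Not to be disturbed.
- solvent_bottle: Amber bottle, 70 mm across, 170 mm high, on the bench to the robot's left of the collector. Origin at the centre of its underside. Not to be disturbed.
- beaker: Glass beaker, 76 mm across, 100 mm high, on the bench to the robot's right of the collector. Origin at the centre of its underside. Not to be disturbed.

How it is judged:
On the way, in this order (a step that is already met when the one before it is completed fails the run):
1. the lock pin is drawn clear of its bore, the rod still home (z of lock_pin in the frame of bore above 0.029 m and y of pointer_tip in the frame of bore below 0.054 m), for 0.1 s.
2. the pin hangs upright by its collar in the notch, let go, the rod still home (x of lock_pin in the frame of notch_seat between -0.005 and 0.012 m and y of lock_pin in the frame of notch_seat between -0.004 and 0.004 m and z of lock_pin in the frame of notch_seat between -0.003 and 0.003 m and angle between lock_pin's own z axis and vertical below 0.12 rad and linear speed of lock_pin below 0.02 m/s and contact force between lock_pin and the fingers below 0.1 N and y of pointer_tip in the frame of bore below 0.054 m), for 0.2 s.
At the end, for the whole second after the job is handed in: Fingers grip the resting dropper head (over 2 N), pointer within 5 mm of the marker line along the arm; lock pin hangs upright (7 deg) and untouched in the notch, collar within 3 mm of the plate top, within 4 mm across the slot, at most 5 mm inward or 12 mm outward of the seat (y of pointer_tip in the frame of mark_line between -0.005 and 0.005 m and linear speed of dropper_head below 0.01 m/s and contact force between dropper_head and the fingers above 2 N and x of lock_pin in the frame of notch_seat between -0.005 and 0.012 m and y of lock_pin in the frame of notch_seat between -0.004 and 0.004 m and z of lock_pin in the frame of notch_seat between -0.003 and 0.003 m and angle between lock_pin's own z axis and vertical below 0.12 rad and linear speed of lock_pin below 0.02 m/s and contact force between lock_pin and anything else above 0.1 N and contact force between lock_pin and the fingers below 0.1 N and contact force between lock_pin and the arm below 0.1 N); the arm keeps its last pose, push and grip.
It fails at once if the reach marker is shifted by more than 3 mm (distance of mark_line from where it was at the start of the episode above 0.003 m).
It fails at once if a tube rack is shifted by more than 15 mm (distance of any of rack_near_tower, rack_outer from where it was at the start of the episode above 0.015 m).
It fails at once if the bottle or the beaker is shifted by more than 20 mm or tipped (distance of any of solvent_bottle, beaker from where it was at the start of the episode above 0.02 m or angle between any of solvent_bottle, beaker's own z axis and vertical above 0.3 rad).
It also fails if it takes over 58 s, if anything falls off the work surface, if the arm or the gripper's body presses on something with over 40 N, if the wrist force passes 120 N, or if a joint passes its speed limit or range.

### The arm

A 6-joint arm with a two-finger parallel gripper is mounted at the origin on the work surface. World frame = base frame: x ahead of the robot, y to its left, z up, the work surface at z = 0. Lengths are in m, angles in rad, forces in N, time in s.
With the tool pointing down it reaches from about 0.3 to 0.775 m from the base axis. Payload 14.6 kg.
Tool frame: the origin (TCP) lies midway between the tips of the shut fingers; the grasp point (between the pads) lies 19 mm behind it (env.grip_depth is the distance from the TCP to the grasp point, in m); x points along the fingers, z is the direction in which the jaws open and shut, and the axes are right-handed (so a half turn about x gives the same grasp; the last joint's range is limited). The gripper opens to 94 mm and grips with 3 to 60 N. Pads are 16 mm wide; open, the fingers measure 119 mm over their backs; the gripper's body (75 mm by 177 mm) begins 78 mm behind the grasp point.
Start: joints at [1.089, 0.3, 1.521, -0, 1.321, -0.067], TCP at [0.222, 0.503, 0.205] pointing down, gripper open.
Joint ranges: [-3.03, 3.03], [-0.79, 2.21], [0.23, 2.52], [-1.04, 4.18], [0, 3.07], [-2.55, 2.55]. Speed limits (rad/s): [2.22, 2.22, 2.57, 3.14, 3.14, 3.14].

### API

Orientations are given as [roll, pitch, yaw] about the fixed x, y, z axes, in that order (R = Rz(yaw) Ry(pitch) Rx(roll)).
In Python, from rig import observe, cams, env, finder gives the robot as it stands.
- The arm moves only by the shell command python3 -m pendant 'ROWS' [FORCE]. ROWS is JSON, a list that holds one entry, the list of rows, each a list of 5 numbers: the opening in per cent of the stroke, from 0 (shut) to 100 (fully open), then the shift along the tool's x, y, z in mm, then the turn about the tool's x in rad. A call has 1 to 12 rows; each row shifts and turns the commanded pose from where the row before left it, along the tool's axes as they then stand; what a row does not reach is not made up. A row lasts 1/10 s, in which the tool goes at most 50 mm and 8.59 degrees, less where a joint would pass 70% of its speed; a pose out of reach is approached as far as the arm can. A call is refused whole if a number of a shift passes 50 or a number of a turn 0.15, either way. A call with a gripper value outside its range is refused whole. The fingers move at their own pace and stop on an object; FORCE is the grip in N (left out, the last holds). Time passes only in rows, so rows that do not move let the fingers close. It gives the time, the measured TCP pose, the force and the opening at its end, in the units of the state.
- observe(): the state, without advancing time (a new reading comes with each control period).
- cams.snapshot(name): name is "side" or "top" or "wrist"; returns a dict with "image" (400x640x3 uint8, red, green, blue), "mtx" (3x3 intrinsics, pixels), "R" (3x3) and "t" (3): a world point X has camera coordinates R X + t. Camera axes: x right, y down, z forward; pixel columns grow to the right and rows downward; lengths in m; the calibration is good to about 2 mm. A picture is of the moment at which its call begins. There is no depth.
- env.sign_off(): hands the job in, once; it reports no verdict.
Trained networks look in a picture, given as the dict that the camera call returned (one of the last four; its "shot" number tells which), for a name from the list of things; names that differ only in an ending like _2 or _b are one class to them, and where a whole thing is asked for, a point or a joint stands for the part that bears it (a point fixed in the world has none). Each returns a list of dicts, best first, with "confidence" (0 to 1); they miss things now and then, are a little off and sometimes report something else, mostly with a low value. They report only what shows in the picture. A call takes as long as a camera call.
- finder.silhouettes(name, picture): "region" (400x640 bool, what is visible of it) and "rect" ([left, top, right, bottom] as shares, 0 to 1, of the picture: columns of its width, rows of its height, round what is visible of it).
- finder.landmark_of(name, picture): "at" ([column, row] as shares, 0 to 1, of the picture: columns of its width, rows of its height: a listed point, or the origin of a listed thing).
The state is a dict: "clock": time; "joint_positions": joint angles; "qd": joint speeds; "joint_torque": joint torques, N m; "ee_pos": TCP position; "ee_rot": TCP orientation; "contact_force": force on the tool from outside, world axes, zero at the start; "ft_torque": the same for the moment, N m; "width": finger opening in m.
Only numpy, scipy, OpenCV 4.12 (cv2) and the standard library are available. Lean on these libraries where they do the work, as an engineer would, in place of code of your own. Each camera call takes 0.05 s, during which the arm holds its last target.

## Working session

There is one attempt and no reset: what is moved stays moved. The work goes in short steps, Python scripts to look and compute and a shell command to move; the robot and the scene stay as the last step left them, time stands still between calls to the robot, and variables do not carry over. Pictures are saved under pics/ and viewed, and the job is handed in when it is done.

```bash
ls; mkdir -p pics; cat > h.py <<'E'
import numpy as np, cv2
from rig import observe, cams, env, finder
from scipy.spatial.transform import Rotation as Rn
def snap(n,f=None):
    p=cams.snapshot(n)
    if f: cv2.imwrite('pics/'+f,p['image'][:,:,::-1])
    return p
def pt(name,p):
    r=finder.landmark_of(name,p)
    return [(round(d['at'][0]*640,1),round(d['at'][1]*400,1),round(d['confidence'],2)) for d in r[:3]]
def ray(p,uv):
    d=np.linalg.inv(p['mtx'])@np.array([uv[0],uv[1],1]); R=np.array(p['R']);t=np.array(p['t'])
    return -R.T@t, R.T@d
def atz(p,uv,z):
    c,d=ray(p,uv); return c+d*(z-c[2])/d[2]
def proj(p,X):
    x=np.array(p['mtx'])@(np.array(p['R'])@np.array(X)+np.array(p['t'])); return x[:2]/x[2]
def tri(obs):
    A=np.zeros((3,3));b=np.zeros(3)
    for p,uv in obs:
        c,d=ray(p,uv);d=d/np.linalg.norm(d);P=np.eye(3)-np.outer(d,d);A+=P;b+=P@c
    return np.linalg.solve(A,b)
E
python3 - <<'E'
from h import *
print(observe())
P={n:snap(n,n+'0.png') for n in ['side','top','wrist']}
for n,p in P.items():
    print(n,-np.array(p['R']).T@p['t'])
    for k in ['collector','bore','notch_seat','lock_pin','dropper_head','pointer_tip','mark_line','rack_near_tower','rack_outer','solvent_bottle','beaker']:
        print(' ',k,pt(k,p))
E
```

```text
pics
{'clock': 0.0, 'joint_positions': array([ 1.08938367e+00,  3.00435632e-01,  1.52159042e+00, -3.42092702e-05,
        1.32069000e+00, -6.66108158e-02]), 'qd': array([-6.22588394e-04, -2.81701590e-04, -4.50532195e-05, -3.21760032e-05,
       -4.98513483e-04, -2.00488332e-04]), 'joint_torque': array([ 1.91953179e-03, -5.31814027e+01, -3.52734232e+01,  7.09295855e-02,
        2.43754615e-02, -9.26822872e-05]), 'ee_pos': array([0.22154837, 0.50311582, 0.20490183]), 'ee_rot': array([ 3.10446887,  1.56967244, -2.02271347]), 'contact_force': array([0.06445399, 0.03790049, 0.92891733]), 'ft_torque': array([0.03485945, 0.00442784, 0.07343937]), 'width': 0.09402333955268913}
side [ 0.46959514 -0.96808519  0.74092177]
  collector []
  bore [(292.5, 199.0, 0.66)]
  notch_seat [(308.0, 199.0, 0.79), (290.7, 186.1, 0.32)]
  lock_pin [(288.9, 200.7, 0.68)]
  dropper_head [(294.5, 166.5, 0.58)]
  pointer_tip [(295.9, 186.6, 0.46)]
  mark_line []
  rack_near_tower []
  rack_outer [(291.7, 208.2, 0.8)]
  solvent_bottle [(316.7, 167.5, 0.69), (295.9, 167.3, 0.5)]
  beaker []
top [ 0.22972419 -0.04205777  1.94037675]
  collector [(308.3, 223.9, 0.81)]
  bore [(348.8, 217.9, 0.87), (336.9, 224.9, 0.65)]
  notch_seat [(349.9, 206.2, 0.67)]
  lock_pin [(344.1, 217.4, 0.62)]
  dropper_head [(291.8, 209.4, 0.53)]
  pointer_tip [(349.0, 217.9, 0.66), (466.2, 216.1, 0.65), (332.0, 213.8, 0.56)]
  mark_line []
  rack_near_tower [(336.9, 222.0, 0.76)]
  rack_outer [(289.1, 219.7, 0.94)]
  solvent_bottle [(197.8, 190.7, 0.73), (335.9, 222.9, 0.2)]
  beaker [(463.2, 222.8, 0.63), (290.2, 209.6, 0.28)]
wrist [0.15369038 0.53447233 0.38396626]
  collector []
  bore []
  notch_seat []
  lock_pin []
  dropper_head []
  pointer_tip []
  mark_line []
  rack_near_tower []
  rack_outer []
  solvent_bottle []
  beaker []
```

```bash
python3 - <<'E'
import cv2
a=cv2.imread('pics/top0.png');cv2.imwrite('pics/top0z.png',cv2.resize(a[130:320,170:490],None,fx=2.5,fy=2.5,interpolation=2))
a=cv2.imread('pics/side0.png');cv2.imwrite('pics/side0z.png',cv2.resize(a[110:310,160:480],None,fx=2.5,fy=2.5,interpolation=2))
E
```

```text
(no output)
```

View pics/top0z.png

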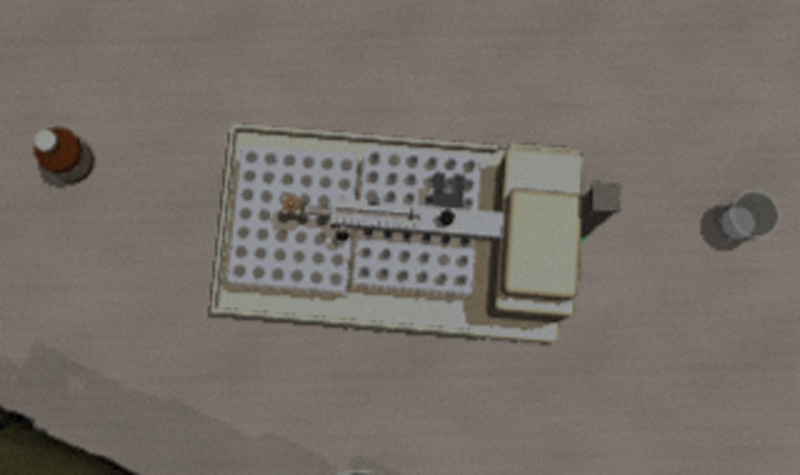

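View pics/side0z.png

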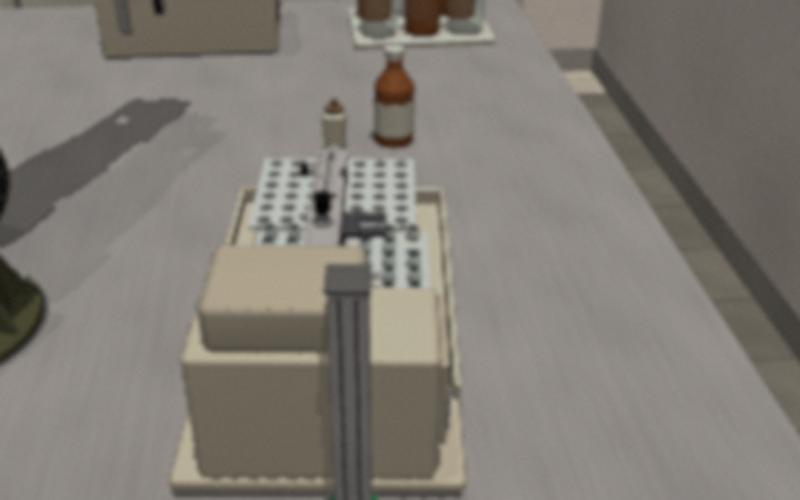

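View pics/wrist0.png

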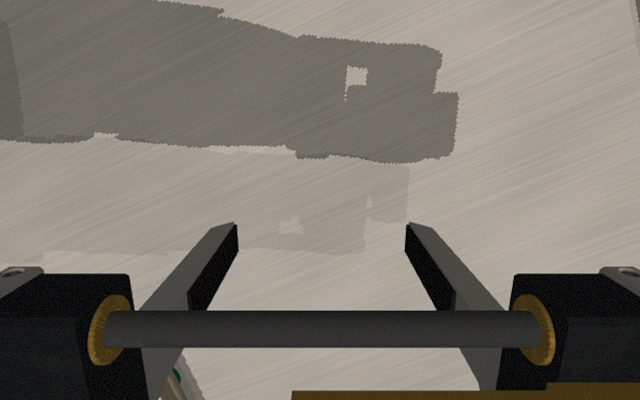

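```bash
python3 - <<'E'
from h import *
from scipy.optimize import least_squares
p=snap('top')
z=lambda u,v:(170+u/2.5,130+v/2.5)
obs=[((.15,.2,.055),z(234,125)),((-.15,.2,.055),z(211,314)),((-.15,-.375,.055),z(556,342)),((0,-.145,.245),z(447,217)),((0,.075,.25),z(291,201))]
def f(q):
    c,s=np.cos(q[2]),np.sin(q[2]);r=[]
    for (x,y,h),uv in obs:
        r+=list(proj(p,[q[0]+c*x-s*y,q[1]+s*x+c*y,h])-uv)
    return r
s=least_squares(f,[.3,0,0],loss='soft_l1');print(s.x,np.round(f(s.x),1))
q=s.x;c,s=np.cos(q[2]),np.sin(q[2])
for x,y,h in [(0,-.145,.213),(.046,-.145,.213),(0,.075,.195)]: print([q[0]+c*x-s*y,q[1]+s*x+c*y,h])
print(p['mtx']); w=snap('wrist');o=observe();R=Rn.from_euler('xyz',o['ee_rot']).as_matrix()
C=-np.array(w['R']).T@w['t']; print('cam in tool',R.T@(C-o['ee_pos']),'axes',np.round(np.array(w['R'])@R,2)); print('tool axes cols',np.round(R,3))
E
```

```text
[ 0.50107999  0.00463982 -0.10565297] [-1.4 -0.6 -0.3 -0.5 10.9  0.6  0.1 -0.3  0.   0.8]
[np.float64(0.4857887903346876), np.float64(-0.13955164775056858), 0.213]
[np.float64(0.5315322904062728), np.float64(-0.1444026477712742), 0.213]
[np.float64(0.5089892252163232), np.float64(0.07922161346136054), 0.195]
[[488.12539864   0.         323.77681916]
 [  0.         488.12539864 201.83031979]
 [  0.           0.           1.        ]]
cam in tool [-0.17900058  0.07472827  0.00113253] axes [[-0.   -0.    1.  ]
 [-0.26 -0.97 -0.  ]
 [ 0.97 -0.26  0.  ]]
tool axes cols [[ 0.    -0.915  0.403]
 [ 0.     0.403  0.915]
 [-1.    -0.     0.   ]]
```

```bash
python3 -m pendant '[[[100,-40,0,0,0.126],[100,-40,0,0,0.126],[100,-40,0,0,0.126],[100,-40,0,0,0.126],[100,-30,0,0,0.126],[100,0,0,0,0.126],[100,0,0,0,0.126],[100,0,0,0,0.126],[100,0,0,0,0.126],[100,0,0,0,0.126],[100,0,0,0,0],[100,0,0,0,0]]]' 30
python3 - <<'E'
from h import *
o=observe();R=Rn.from_euler('xyz',o['ee_rot']).as_matrix();print(np.round(R,3))
q=[.501,.0046,-.1057];c,s=np.cos(q[2]),np.sin(q[2]);x,y=0,-.11
print(R.T@(np.array([q[0]+c*x-s*y,q[1]+s*x+c*y,.40])-o['ee_pos']),o['joint_positions'])
E
```

```text
clock: 3.1
ee_pos: [0.2217, 0.5033, 0.3954]
ee_rot: [-2.653, 1.571, -2.753]
contact_force: [0.2, 0.5, 0.2]
width: 0.0942
[[-0.     0.1    0.995]
 [-0.     0.995 -0.1  ]
 [-1.    -0.    -0.   ]]
[-0.00455745 -0.57827489  0.32726397] [1.08936871e+00 2.39453859e-01 1.16718309e+00 2.68207210e-05
 1.73498708e+00 1.18963844e+00]
```

```bash
python3 -m pendant '[[[100,0,-20,15,0],[100,0,-48,27,0],[100,0,-48,27,0],[100,0,-48,27,0],[100,0,-48,27,0],[100,0,-48,27,0],[100,0,-48,27,0],[100,0,-48,27,0],[100,0,-48,27,0],[100,0,-48,27,0],[100,0,-48,27,0],[100,0,-48,27,0]]]'
python3 -m pendant '[[[100,0,-30,15,0],[100,0,0,0,0],[100,0,0,0,0]]]'
python3 - <<'E'
from h import *
p=snap('wrist','w1.png')
for k in ['bore','notch_seat','lock_pin','pointer_tip','mark_line','dropper_head']: print(k,pt(k,p))
E
```

```text
clock: 4.3
ee_pos: [0.4532, -0.025, 0.3958]
ee_rot: [0.052, 1.57, -0.049]
contact_force: [0.3, 0.7, 1.1]
width: 0.094
clock: 4.6
ee_pos: [0.4647, -0.0545, 0.3953]
ee_rot: [2.707, 1.57, 2.604]
contact_force: [-0.4, 0.9, -0.4]
width: 0.094
bore [(344.6, 240.1, 0.74), (360.7, 198.6, 0.35)]
notch_seat [(387.1, 240.2, 0.72), (339.6, 50.5, 0.59)]
lock_pin [(349.2, 243.6, 0.65)]
pointer_tip [(360.8, 197.5, 0.83)]
mark_line [(365.4, 151.0, 0.43)]
dropper_head [(352.9, 31.0, 0.74)]
```

View pics/w1.png

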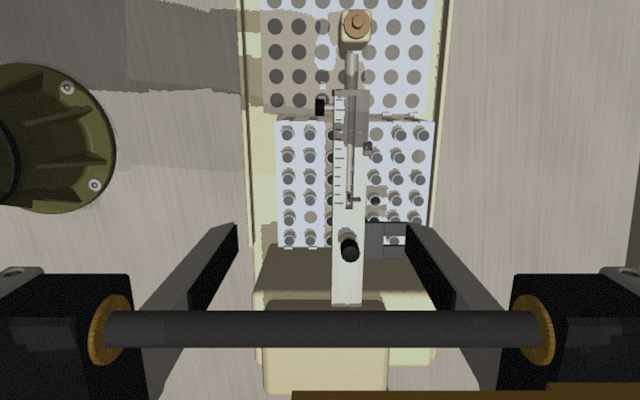

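```bash
python3 - <<'E'
import cv2
from h import *
a=cv2.imread('pics/w1.png');cv2.imwrite('pics/w1z.png',cv2.resize(a[80:270,300:430],None,fx=3.1,fy=3.1,interpolation=2))
p=snap('wrist');q=snap('top');s=snap('side');print(p['mtx'][0])
o=observe();print(o['ee_pos'])
for k,u in dict(bore=(344.6,240.1),notch=(387.1,240.2),ptr=(360.8,197.5),mark=(365.4,151),).items(): print(k,atz(p,u,.213))
print('head',atz(p,(356,17),.25), 'knob',atz(p,(350,247),.240))
for k,u in {'knob':(348.8,216.8)}.items(): print(k,atz(q,u,.245))
E
```

```text
[342.77868317   0.         321.11983155]
[ 0.46466705 -0.05397458  0.39555417]
bore [ 0.48435847 -0.13489916  0.213     ]
notch [ 0.53241111 -0.14000352  0.213     ]
ptr [ 0.50633034 -0.08651565  0.213     ]
mark [ 0.51490038 -0.03584319  0.213     ]
head [0.51057112 0.0868688  0.25      ] knob [ 0.48853142 -0.13160196  0.24      ]
knob [ 0.48471538 -0.13923343  0.245     ]
```

View pics/w1z.png

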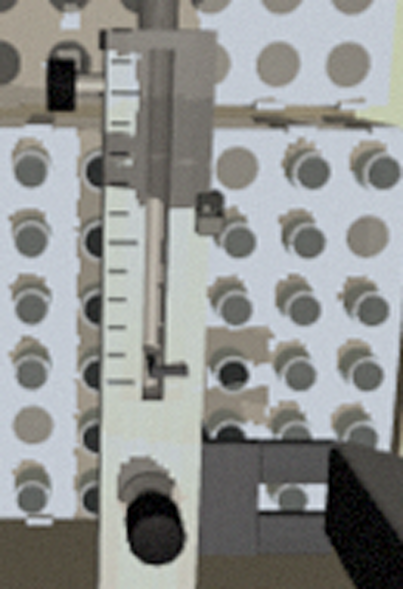

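```bash
python3 - <<'E'
from h import *
o=observe();R=Rn.from_euler('xyz',o['ee_rot']).as_matrix()
print(R.T@(np.array([.485,-.137,.29])-o['ee_pos']),np.round(R,4)[:2])
E
```

```text
[ 0.1055617  -0.08048326  0.02876634] [[ 2.000e-04  1.032e-01  9.947e-01]
 [-0.000e+00  9.947e-01 -1.032e-01]]
```

```bash
python3 -m pendant '[[[100,25,-27,10,0],[100,25,-27,10,0],[100,25,-26,9,0],[100,20,0,0,0],[100,10,0,0,0],[100,0,0,0,0],[100,0,0,0,0]]]'
python3 - <<'E'
from h import *
p=snap('wrist','w2.png');t=snap('top','t2.png')
for k in ['bore','notch_seat','lock_pin']: print(k,pt(k,p))
for k in ['lock_pin']: print(k,pt(k,t))
o=observe();print(o['ee_pos'])
for nm,X in dict(tcp=o['ee_pos']).items(): print(nm,proj(p,X),proj(t,X))
E
```

```text
clock: 5.8
ee_pos: [0.4855, -0.1365, 0.2916]
ee_rot: [-0.218, 1.569, -0.321]
contact_force: [-0.1, 0.0, 1.6]
width: 0.0943
bore [(318.9, 201.2, 0.85)]
notch_seat [(384.0, 201.2, 0.72)]
lock_pin [(322.0, 202.9, 0.91), (339.3, 133.8, 0.18)]
lock_pin []
[ 0.48536265 -0.13674014  0.29095558]
tcp [319.13743441 239.21143254] [348.76675072 214.61290413]
```

View pics/w2.png

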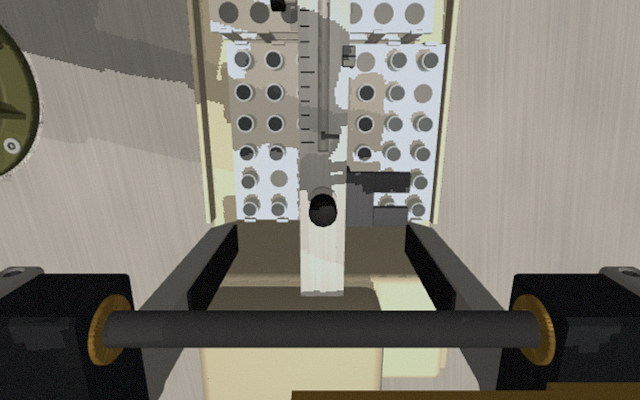

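```bash
python3 - <<'E'
from h import *
p=snap('wrist');o=observe();R=Rn.from_euler('xyz',o['ee_rot']).as_matrix()
for n,u,z in [('bore',(318.9,201.2),.213),('pin',(322,202.9),.213),('notch',(384,201.2),.213),('knob',(322.5,210),.2375),('sl',(300,205),.213),('sr',(346,205),.213),('ptr',(339,135),.215),('mark',(348.5,54),.215)]:
    X=atz(p,u,z);print(n,X.round(4),'tool rel',(R.T@(X-o['ee_pos'])*1000).round(1))
E
```

```text
bore [ 0.4847 -0.1379  0.213 ] tool rel [77.8 -1.2 -0.6]
pin [ 0.4869 -0.1395  0.213 ] tool rel [77.8 -2.6  1.8]
notch [ 0.5354 -0.1432  0.213 ] tool rel [77.8 -1.2 50.4]
knob [ 0.4874 -0.1373  0.2375] tool rel [53.3 -0.3  2.1]
sl [ 0.4696 -0.1394  0.213 ] tool rel [ 77.8  -4.3 -15.4]
sr [ 0.5055 -0.1432  0.213 ] tool rel [77.8 -4.3 20.7]
ptr [ 0.5049 -0.0881  0.215 ] tool rel [75.8 50.4 14.3]
mark [ 0.5165 -0.0331  0.215 ] tool rel [ 75.8 106.3  20.2]
```

```bash
python3 -m pendant '[[[100,20,-1,2,0],[100,20,0,0,0],[100,15,0,0,0],[100,10,0,0,0],[100,6,0,0,0],[100,0,0,0,0],[100,0,0,0,0]]]'
python3 - <<'E'
import cv2
from h import *
a=cv2.imread('pics/w2.png');g=cv2.cvtColor(a,6).astype(int)
for r in [20,60,90,120,200,240,260,280]: print(r,g[r,290:362:2].tolist())
p=snap('wrist','w3.png')
E
```

```text
clock: 6.85
ee_pos: [0.4874, -0.1381, 0.2201]
ee_rot: [-0.268, 1.57, -0.371]
contact_force: [0.7, -0.1, 0.3]
width: 0.0943
20 [78, 79, 75, 76, 139, 137, 137, 139, 137, 142, 141, 144, 141, 140, 105, 109, 118, 113, 112, 96, 152, 170, 166, 210, 207, 205, 205, 207, 209, 211, 151, 131, 136, 132, 133, 201]
60 [168, 165, 164, 193, 109, 138, 134, 139, 138, 140, 143, 142, 148, 146, 91, 94, 120, 122, 112, 101, 147, 150, 145, 144, 143, 138, 75, 118, 117, 121, 131, 131, 120, 174, 140, 143]
90 [165, 167, 166, 180, 156, 136, 137, 138, 136, 140, 141, 139, 141, 145, 93, 101, 121, 122, 109, 112, 141, 138, 170, 212, 212, 209, 209, 210, 211, 181, 146, 167, 166, 147, 170, 100]
120 [141, 146, 144, 144, 170, 120, 118, 121, 122, 119, 120, 122, 119, 119, 94, 97, 104, 106, 98, 99, 115, 119, 119, 119, 119, 121, 121, 118, 121, 149, 144, 144, 144, 105, 178, 64]
200 [210, 210, 210, 214, 156, 192, 199, 204, 204, 153, 85, 4, 8, 10, 0, 12, 6, 4, 0, 6, 17, 13, 109, 200, 205, 206, 202, 208, 84, 90, 86, 89, 92, 91, 90, 94]
240 [82, 83, 80, 81, 79, 152, 195, 196, 197, 198, 202, 202, 206, 203, 203, 204, 204, 202, 208, 201, 205, 207, 204, 202, 199, 197, 198, 177, 78, 86, 83, 79, 84, 79, 81, 86]
260 [80, 84, 81, 83, 78, 141, 209, 206, 203, 205, 210, 212, 206, 211, 211, 207, 211, 205, 206, 197, 200, 204, 202, 195, 194, 194, 198, 146, 81, 81, 85, 81, 81, 84, 85, 81]
280 [135, 131, 133, 134, 133, 154, 202, 205, 202, 206, 204, 209, 203, 207, 207, 209, 202, 205, 205, 204, 203, 206, 206, 203, 203, 206, 210, 132, 122, 134, 133, 130, 135, 131, 131, 135]
```

View pics/w3.png

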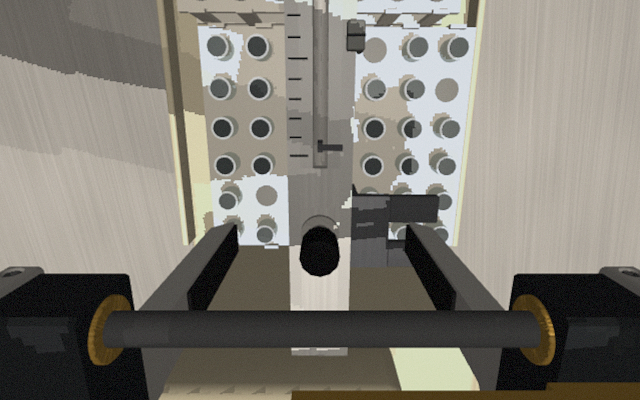

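```bash
python3 -m pendant '[[[0,0,0,0,0],[0,0,0,0,0],[0,0,0,0,0],[0,0,0,0,0],[0,0,0,0,0],[0,0,0,0,0],[0,0,0,0,0],[0,0,0,0,0],[0,0,0,0,0],[0,0,0,0,0]]]' 25; python3 -c "
from h import *
o=observe();print(o['contact_force'],o['width'],o['ee_pos'])"
```

```text
clock: 7.9
ee_pos: [0.4871, -0.138, 0.2195]
ee_rot: [-2.661, 1.571, -2.765]
contact_force: [0.5, 0.3, -0.8]
width: 0.0195
[ 0.4944867   0.28354847 -0.80922937] 0.019462127835616818 [ 0.48712052 -0.13804446  0.21946349]
```

```bash
python3 -m pendant '[[[0,-5,0,0,0],[0,-5,0,0,0],[0,-8,0,0,0],[0,-8,0,0,0],[0,-8,0,0,0],[0,-8,0,0,0],[0,-3,0,0,0],[0,0,0,0,0],[0,0,0,0,0],[0,0,0,0,0]]]'; python3 -c "
from h import *
p=snap('wrist','w4.png');p=snap('top','t4.png')
o=observe();print(o['contact_force'],o['width'],o['ee_pos'])
s=snap('side');a=s['image'][140:240,240:360,::-1];cv2.imwrite('pics/s4.png',cv2.resize(a,None,fx=5,fy=5))"
```

```text
clock: 8.9
ee_pos: [0.487, -0.138, 0.2641]
ee_rot: [2.851, 1.57, 2.747]
contact_force: [0.3, -1.6, -1.0]
width: 0.0194
[ 0.44179792 -0.58433378 -0.25154367] 0.019397286852478386 [ 0.4870752  -0.13800907  0.26414628]
```

View pics/w4.png

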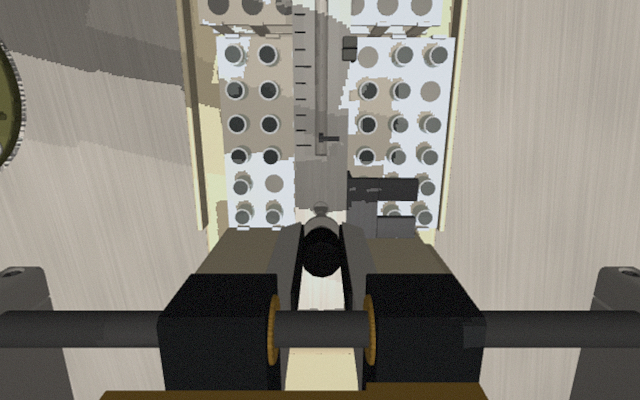

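View pics/s4.png

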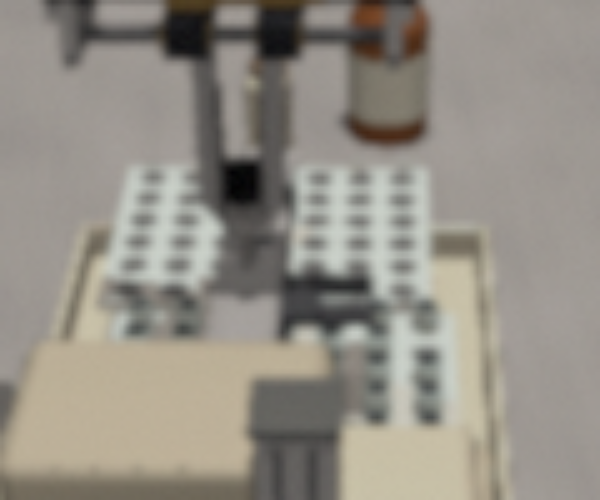

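```bash
python3 -m pendant '[[[0,0,0,6,0],[0,0,0,10,0],[0,0,0,10,0],[0,0,0,10,0],[0,0,-0.3,8,0],[0,0,0,5,0],[0,0,0,0,0],[0,0,0,0,0],[0,0,0,0,0]]]'; python3 -c "
from h import *
p=snap('wrist','w5.png')
o=observe();R=Rn.from_euler('xyz',o['ee_rot']).as_matrix();print(o['contact_force'],o['width'],o['ee_pos'],R.T@(o['ee_pos']-[.4871,-.1380,.2641]))
a=p['image'][150:300,230:430,::-1];cv2.imwrite('pics/w5z.png',cv2.resize(a,None,fx=4,fy=4,interpolation=2))"
```

```text
clock: 9.95
ee_pos: [0.5357, -0.1434, 0.2646]
ee_rot: [-0.284, 1.571, -0.388]
contact_force: [0.1, 0.6, -0.9]
width: 0.0195
[-0.89329726 -0.64004025 -0.00214624] 0.01887761393239423 [ 0.53564444 -0.14343775  0.26460866] [-0.00050049 -0.00036449  0.04884677]
```

View pics/w5z.png

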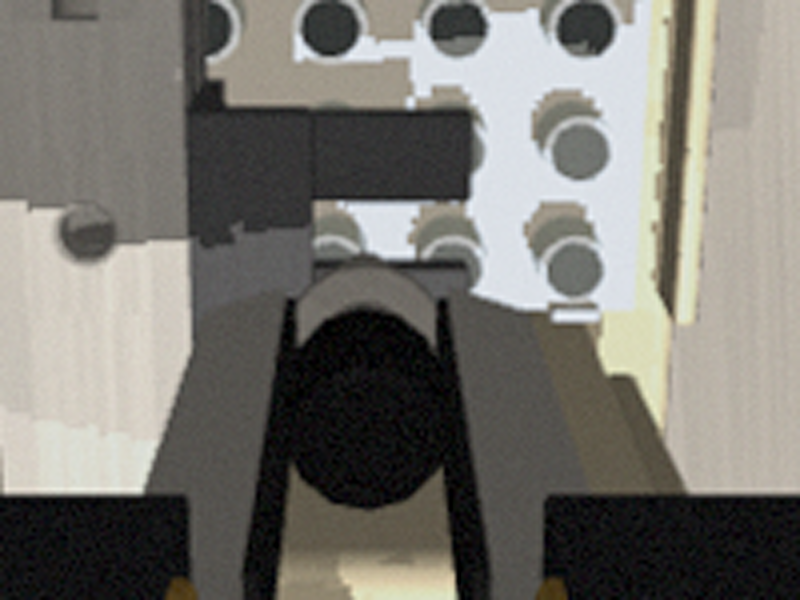

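```bash
python3 -m pendant '[[[0,5,0,0,0],[0,6,0,0,0],[0,6,0,0,0],[0,6,0,0,0],[0,6,0,0,0],[0,5,0,0,0],[0,0,0,0,0],[0,0,0,0,0]]]'; python3 -c "
from h import *
p=snap('wrist','w6.png')
o=observe();print(o['contact_force'],o['width'],o['ee_pos'])
a=p['image'][150:300,230:430,::-1];cv2.imwrite('pics/w6z.png',cv2.resize(a,None,fx=4,fy=4,interpolation=2))"
```

```text
clock: 10.8
ee_pos: [0.5359, -0.1435, 0.2305]
ee_rot: [-0.34, 1.571, -0.444]
contact_force: [0.1, 0.0, -0.8]
width: 0.0191
[-0.31428299 -0.07307098 -0.51776934] 0.01934943808000502 [ 0.53594242 -0.14344776  0.23070739]
```

View pics/w6z.png

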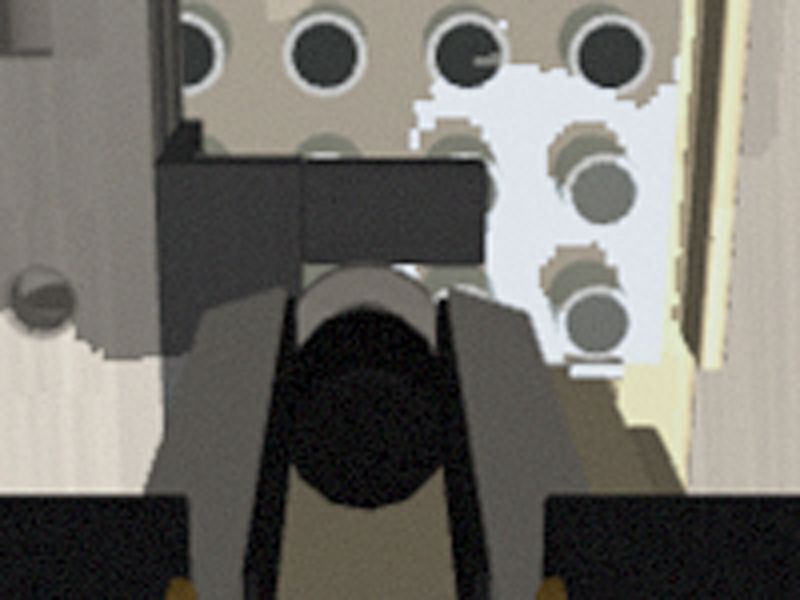

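```bash
python3 -m pendant '[[[0,4,0,0,0],[0,4,0,0,0],[0,2.5,0,0,0],[0,0,0,0,0],[0,0,0,0,0],[0,0,0,0,0]]]'; python3 -c "
from h import *
o=observe();print(o['contact_force'],o['width'],o['ee_pos'])"
```

```text
clock: 11.45
ee_pos: [0.5359, -0.1434, 0.22]
ee_rot: [-0.22, 1.571, -0.324]
contact_force: [-0.2, -0.8, -0.8]
width: 0.0197
[-0.20535126 -0.77022577 -0.80729998] 0.01970248176082356 [ 0.53587284 -0.14343031  0.21998211]
```

```bash
python3 -m pendant '[[[23,0.5,0,0,0],[26,0,0,0,0],[30,0,0,0,0],[35,0,0,0,0],[40,0,0,0,0],[45,0,0,0,0],[50,0,0,0,0],[50,0,0,0,0],[50,0,0,0,0]]]'; python3 -c "
from h import *
p=snap('wrist','w7.png')
o=observe();print(o['contact_force'],o['width'],o['ee_pos'])
a=p['image'][150:300,230:430,::-1];cv2.imwrite('pics/w7z.png',cv2.resize(a,None,fx=4,fy=4,interpolation=2))"
```

```text
clock: 12.35
ee_pos: [0.5359, -0.1434, 0.2194]
ee_rot: [-0.313, 1.571, -0.417]
contact_force: [0.3, 0.4, 1.0]
width: 0.0469
[ 0.63630197  0.28181107 -1.08727161] 0.047132990284406366 [ 0.53585016 -0.14344516  0.21946273]
```

View pics/w7z.png

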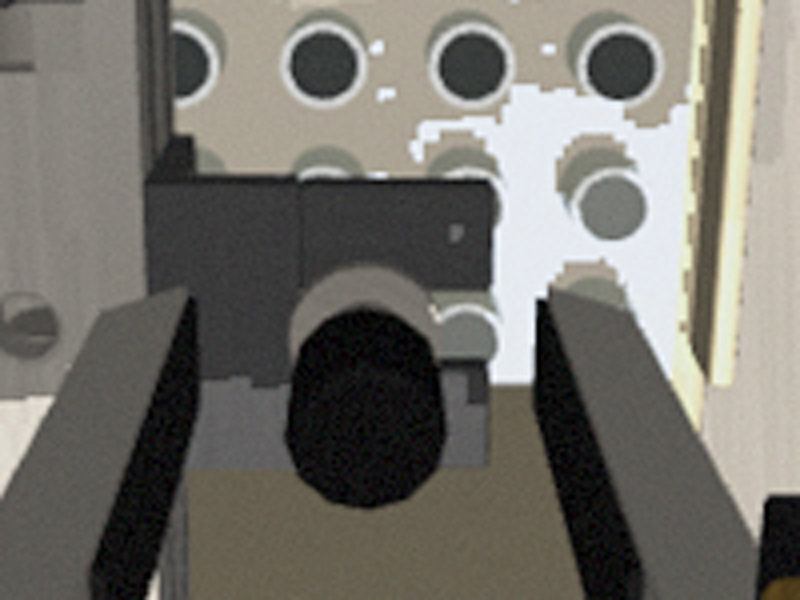

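```bash
python3 -m pendant '[[[50,-10,0,0,0],[50,-30,0,0,0],[50,-30,0,0,0],[50,-30,0,-10,0.007],[100,0,20,-10,0],[100,0,25,-10,0],[100,0,25,-10,0],[100,0,15,-8,0],[100,0,0,0,0],[100,0,0,0,0],[100,0,0,0,0]]]'; python3 -c "
from h import *
p=snap('wrist','w8.png')
for k in ['pointer_tip','mark_line','lock_pin']: print(k,pt(k,p))
o=observe();print(o['contact_force'],o['ee_pos'])
a=p['image'][60:260,250:430,::-1];cv2.imwrite('pics/w8z.png',cv2.resize(a,None,fx=3,fy=3,interpolation=2))"
```

```text
clock: 13.5
ee_pos: [0.4978, -0.0545, 0.3194]
ee_rot: [-2.244, 1.571, -2.356]
contact_force: [-0.8, -0.6, 0.0]
width: 0.0937
pointer_tip [(332.1, 225.7, 0.57)]
mark_line [(335.9, 166.3, 0.61)]
lock_pin [(369.8, 276.4, 0.67)]
[0.19436173 0.20581533 0.64154823] [ 0.49766049 -0.05422036  0.31929459]
```

View pics/w8.png

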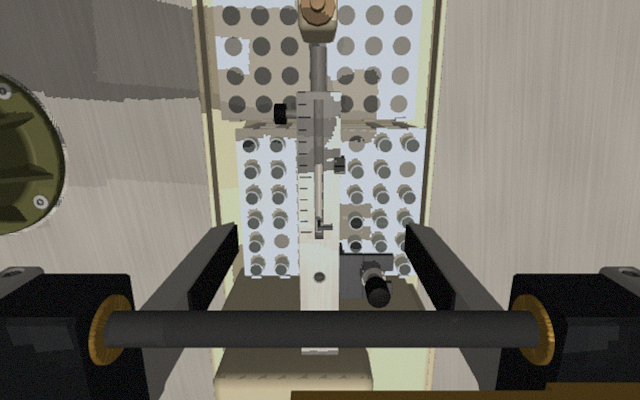

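View pics/w8z.png

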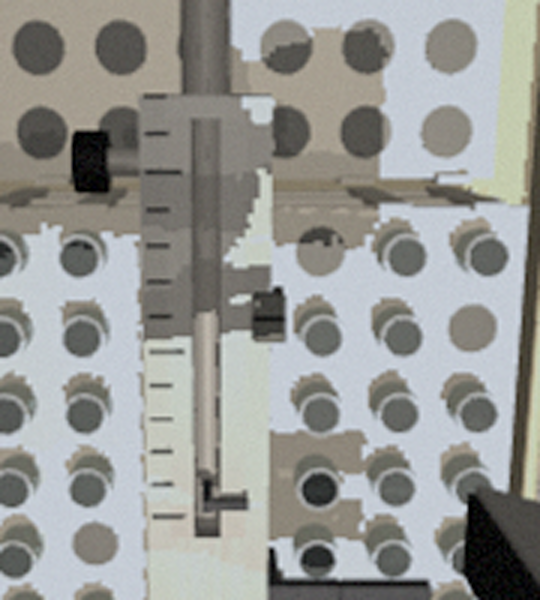

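```bash
python3 - <<'E'
from h import *
p=snap('wrist','w9.png');o=observe();R=Rn.from_euler('xyz',o['ee_rot']).as_matrix()
f=lambda u,z:(R.T@(atz(p,u,z)-o['ee_pos'])*1000).round(1)
for z in (.213,.217,.221): print(z,f((331.7,226.5),z),f((338.5,166),z),f((332.1,225.7),z),f((335.9,166.3),z))
print('bore',f((319,277),.213),'mouth',f((319,92),.213),'tick0',f((305,60+516/3),.213),'tick6',f((305,60+316/3),.213))
print('head',f((319,5),.255),f((319,38),.237),'pin knob',f((377,292),.2375))
t=snap('top');a=t['image'][190:250,270:370,::-1];cv2.imwrite('pics/t9.png',cv2.resize(a,None,fx=8,fy=8,interpolation=2))
print(proj(t,o['ee_pos']))
E
```

```text
0.213 [106.3 -33.2  10.5] [106.3  21.2  15.8] [106.3 -32.5  10.9] [106.3  21.   13.6]
0.217 [102.3 -31.7  10.4] [102.3  22.   15.6] [102.3 -31.   10.7] [102.3  21.7  13.5]
0.221 [ 98.3 -30.2  10.2] [98.3 22.8 15.4] [ 98.3 -29.4  10.6] [98.3 22.5 13.3]
bore [106.3 -82.9  -0.8] mouth [106.3  81.3  -0.5] tick0 [106.3 -38.4 -13.2] tick6 [106.3  21.8 -12.5]
head [ 64.3 134.2  -0.2] [ 82.3 117.5  -0.3] pin knob [ 81.8 -83.6  48.9]
[324.5471287  210.29583444]
```

```bash
python3 -m pendant '[[[100,0,20,0,0],[100,0,35,0,0],[100,0,35,0,0],[100,0,32,0,0],[100,0,15,-0.5,0],[100,0,0,0,0],[100,0,0,0,0],[100,0,0,0,0]]]'; python3 -c "
from h import *
p=snap('wrist','w10.png')
o=observe();R=Rn.from_euler('xyz',o['ee_rot']).as_matrix();print(o['contact_force'],o['ee_pos'])
print(pt('dropper_head',p))
for X in [(.08,-.0,0),(.08,-.014,.014),(.08,.014,-.014),(.12,0,0)]: print(X,proj(p,o['ee_pos']+R@np.array(X)))
"
```

```text
clock: 14.6
ee_pos: [0.5123, 0.0814, 0.3195]
ee_rot: [-1.435, 1.571, -1.547]
contact_force: [-0.1, 0.4, 0.5]
width: 0.0941
[-0.19486664 -0.34760093  0.60136732] [0.51226594 0.0814288  0.31950038]
[]
(0.08, -0.0, 0) [319.75414057 198.9972258 ]
(0.08, -0.014, 0.014) [337.31575087 215.83136416]
(0.08, 0.014, -0.014) [301.71173046 181.70220426]
(0.12, 0, 0) [319.87315571 186.46085711]
```

View pics/w10.png

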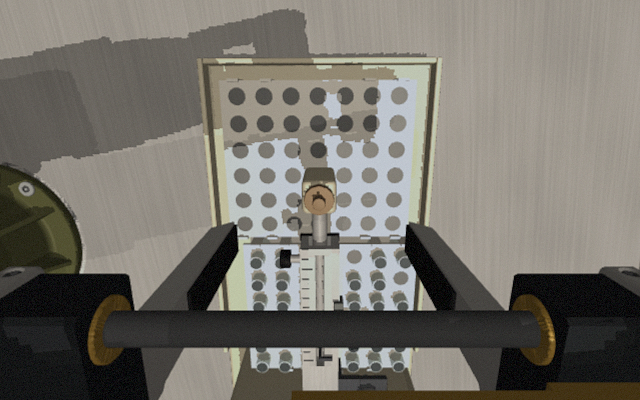

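```bash
python3 -m pendant '[[[100,25,0,0,0],[100,30,0,0,0],[100,30,0,0,0],[100,25,0,0,0],[100,18,0,0,0],[100,10,0,0,0],[100,0,0,0,0],[100,0,0,0,0]]]'; python3 -c "
from h import *
p=snap('wrist','w11.png')
o=observe();print(o['contact_force'],o['ee_pos'])
"
```

```text
clock: 15.5
ee_pos: [0.5126, 0.0823, 0.1823]
ee_rot: [0.171, 1.57, 0.06]
contact_force: [0.6, 0.4, -0.6]
width: 0.0942
[-0.51215856  0.30872105 -0.32087411] [0.51268736 0.08239718 0.18253005]
```

View pics/w11.png

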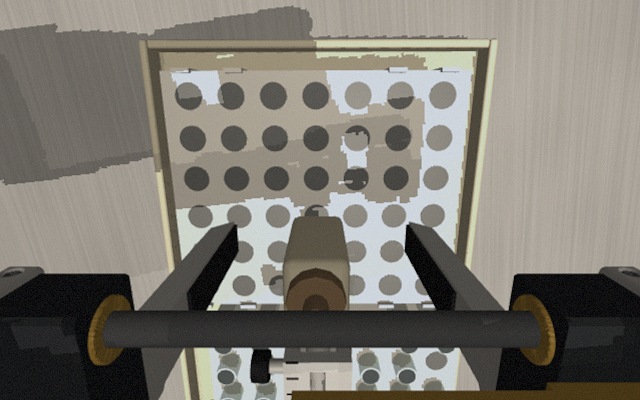

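```bash
python3 -m pendant '[[[0,0,0,-0.7,0],[0,0,0,0,0],[0,0,0,0,0],[0,0,0,0,0],[0,0,0,0,0],[0,0,0,0,0],[0,0,0,0,0],[0,0,0,0,0],[0,0,0,0,0]]]' 45; python3 -c "
from h import *
p=snap('wrist','w12.png')
o=observe();print(o['contact_force'],o['ee_pos'],o['width'])
"
```

```text
clock: 16.45
ee_pos: [0.5103, 0.0827, 0.1814]
ee_rot: [-3.048, 1.568, 3.125]
contact_force: [-6.8, 0.2, -3.6]
width: 0.0279
[-14.3026056    0.19877872   4.9944584 ] [0.51035333 0.08273725 0.18135333] 0.02791970508418951
```

View pics/w12.png

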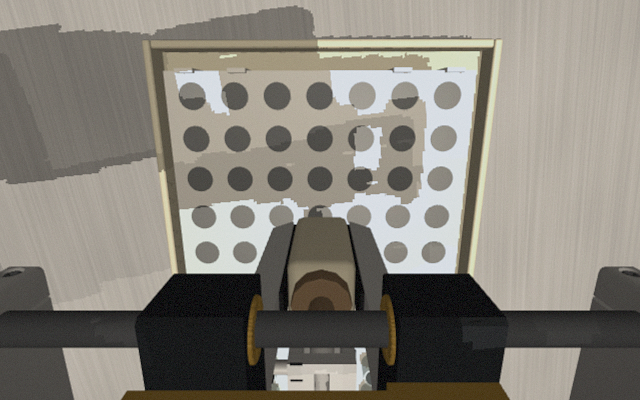

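```bash
python3 -m pendant '[[[0,0,0,-0.8,0],[0,0,0,-0.6,0],[0,0,0,0,0],[0,0,0,0,0],[0,0,0,0,0]]]'; python3 -c "
from h import *
o=observe();print(o['contact_force'],o['ee_pos'],o['width'])
"
```

```text
clock: 17.0
ee_pos: [0.5104, 0.0827, 0.1814]
ee_rot: [0.101, 1.57, -0.01]
contact_force: [6.8, -0.3, -1.7]
width: 0.0281
[ 6.78706374 -0.2931987  -1.74929685] [0.5103888  0.08271486 0.18136066] 0.028059452903798972
```

```bash
python3 -m pendant '[[[0,0,3,0.4,0],[0,0,5,0,0],[0,0,6,0,0],[0,0,6,0,0],[0,0,5,0,0],[0,0,3,0,0],[0,0,0,0,0],[0,0,0,0,0]]]'; python3 -c "
from h import *
p=snap('wrist','w13.png')
o=observe();R=Rn.from_euler('xyz',o['ee_rot']).as_matrix();print(R.T@o['contact_force'],o['ee_pos'],o['width'],np.hypot(*(o['ee_pos']-[.5104,.0827,0])[:2]))
"
```

```text
clock: 17.8
ee_pos: [0.5134, 0.1104, 0.1814]
ee_rot: [-2.375, 1.57, -2.486]
contact_force: [-2.2, -4.4, 0.9]
width: 0.0276
[ 0.43324548 -4.49562923 -1.96402911] [0.51339376 0.11031167 0.18137066] 0.028204029314301462 0.027773495434784967
```

View pics/w13.png

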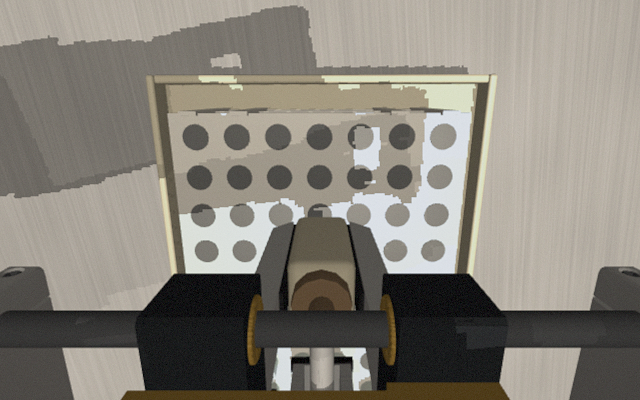

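```bash
python3 -m pendant '[[[0,0,3,0,0],[0,0,5,0,0],[0,0,6,0,0],[0,0,5,0,0],[0,0,5,0,0],[0,0,2.8,0,0],[0,0,0,0,0],[0,0,0,0,0],[0,0,0,0,0]]]'; python3 -c "
from h import *
o=observe();R=Rn.from_euler('xyz',o['ee_rot']).as_matrix();print(R.T@o['contact_force'],o['ee_pos'],o['width'],np.hypot(*(o['ee_pos']-[.5104,.0827,0])[:2]))
t=snap('top');s=snap('side');w=snap('wrist','w14.png')
a=t['image'][190:240,270:370,::-1];cv2.imwrite('pics/t14.png',cv2.resize(a,None,fx=8,fy=8,interpolation=2))
a=s['image'][150:240,250:350,::-1];cv2.imwrite('pics/s14.png',cv2.resize(a,None,fx=6,fy=6,interpolation=2))
for k in ['pointer_tip','mark_line','lock_pin']:
  print(k,pt(k,t),pt(k,s))
"
```

```text
clock: 18.75
ee_pos: [0.5162, 0.1368, 0.1814]
ee_rot: [-2.396, 1.569, -2.507]
contact_force: [-3.7, -5.9, 1.4]
width: 0.0278
[-1.36269931 -6.3056287  -3.0107637 ] [0.51624018 0.13679262 0.18135981] 0.02783298547967636 0.05440697873939794
pointer_tip [(315.3, 214.1, 0.49)] [(295.2, 176.5, 0.54)]
mark_line [] [(295.2, 179.0, 0.26)]
lock_pin [(307.4, 224.2, 0.63), (346.4, 203.5, 0.56), (316.5, 212.6, 0.21)] [(307.9, 201.1, 0.51)]
```

View pics/t14.png

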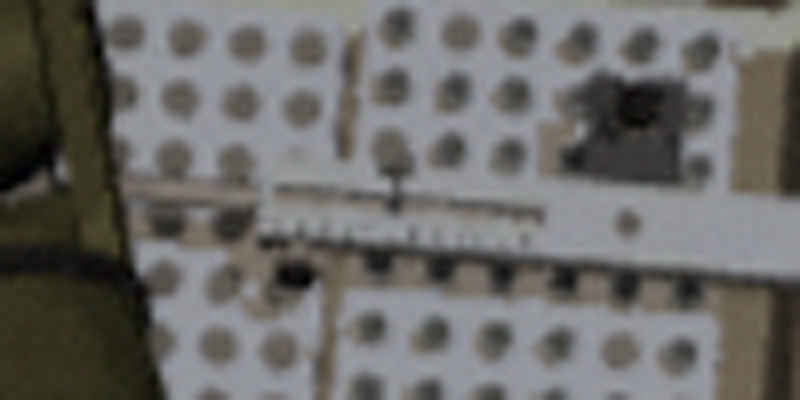

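View pics/s14.png

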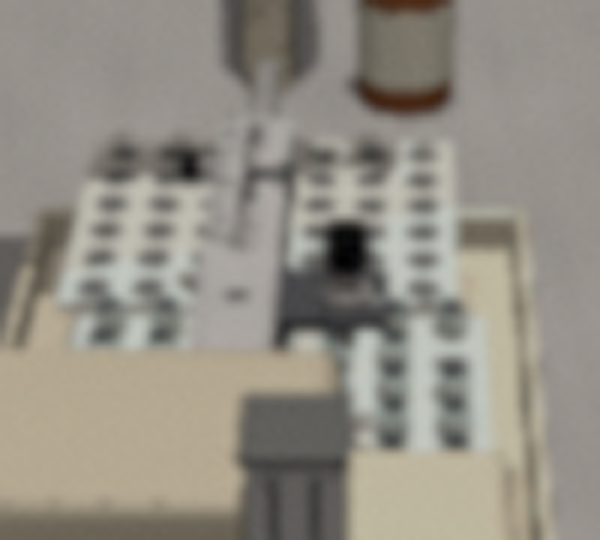

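View pics/w14.png

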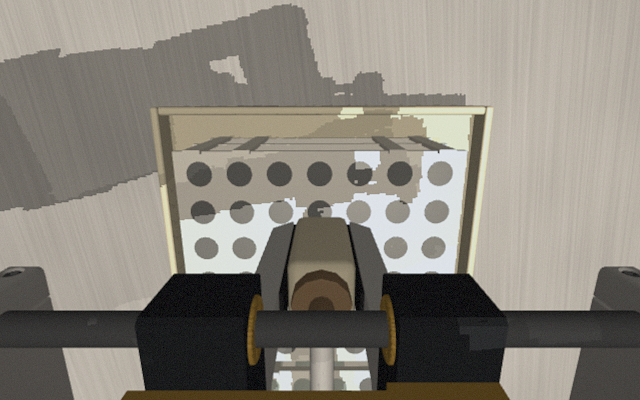

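```bash
python3 -c "
from h import *
o=observe();R=Rn.from_euler('xyz',o['ee_rot']).as_matrix();t=snap('top')
g=cv2.cvtColor(t['image'],cv2.COLOR_RGB2GRAY);print(g[208:218,314:326])
Z=lambda u,v:(270+u/8-.5,190+v/8-.5)
b=atz(t,Z(628,222),.213);
for uv in [(395,198),(397,182)]: print((R.T@(atz(t,Z(*uv),.216)-b)*1000).round(1))
w=o['ee_pos'];print((R.T@(w-b)*1000).round(1), o['joint_positions'])
"
```

```text
[[127 146 118  97  94  92  98 138 148 134 109  77]
 [138 147 122  93  94  88  91 105 142 122 103  86]
 [148 146 142  98  88  73  87 100 142 128 107  97]
 [149 150 146  99  66  55  67 103 140 146 135 133]
 [149 152 151 136 127  77 111 140 147 145 150 148]
 [133 144 149 150 151  93 130 149 152 151 150 149]
 [ 80  92  98  92 102  71  92 110 116 113 128 128]
 [115 118 115 110  75  47  90 106 105 103 108 114]
 [146 137 137 133 106  87 116 126 127 128 130 132]
 [151 147 145 146 139 134 142 143 143 143 149 145]]
[ -3.1 104.7   1.3]
[ -3.1 104.4   8.6]
[ 31.4 276.4  -2.4] [ 1.90625803e-01  2.86143554e-01  1.59636625e+00 -6.16767208e-04
  1.26023332e+00  3.02048425e-01]
```

```bash
python3 -c "
from h import *
o=observe();print(o['clock'],o['qd'].round(3),o['width']);print(env.sign_off())"
```

```text
19.25 [ 0.    -0.     0.001  0.    -0.     0.   ] 0.027811254090089565
the job is handed in; nothing more can be done
None
```

I unlocked the arm and pulled the rod out to the mark. The job was handed in at 19.25 s, with the gripper still holding the dropper head. The sign-off gives no verdict, so I have only my own checks to go on.

- **Lock pin:** I drew it about 45 mm straight up and carried it about 49 mm sideways. I then lowered it into the notch and let go. It hangs upright by its collar, roughly 3–4 mm outward of the seat, and the later pictures show it still there.
- **Dropper head:** I gripped it at 45 N; the fingers read 27.8 mm on the 28 mm block. I pulled it out 54.4 mm, and the spring then pulled back with 6.3 N, within the 6 to 9 N you gave. The arm was still at hand-in.
- **Pointer and marker:** In the top view the pointer is 104.7 mm from the bore and the marker line 104.4 mm, so they agree within the camera's accuracy. One pixel there is about 3.5 mm. The closer wrist view before the pull put the distance to the mark at about 54 mm, give or take 1 mm.
- **Checks that were weaker:** In the last views the networks missed the marker line in the top picture and were unsure of it in the side picture. I read it by eye from the enlarged top picture instead.
- **Grip off-centre:** Closing on the head pushed it sideways with about 14 N at first. I shifted the arm to relieve this, leaving about 3 N.
- **Surroundings:** I kept clear of the racks, bottle, beaker and marker and saw no contact in the pictures, but I did not measure their positions again at the end.

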